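# Pack a nested set of hat brackets

## Task

Pack one set of the wide hat brackets: a narrow one has been put by mistake on the wide bracket in the wooden box, where it does not nest, so first take it out and nest it squarely onto the other narrow bracket, where that one stands on the bench. Then nest the two loose wide brackets squarely, one after the other, onto the wide one in the box so that all three sit fully down, and finally shut the lid completely. The round-backed saddle fits neither stack; leave it and the other things on the bench alone.

Things in the scene. Friction and masses are not known exactly. Their poses are not given: they have to be found in the camera images.
- kit_box: Dark wooden box, 200 x 200 x 80 mm, 6 mm walls, fixed on the bench right of its middle. Origin: centre of its underside; inner floor 6 mm, rim 80 mm above it. x from its front to its hinged back, y to its left, z up.
- kit_lid (a joint): Angle of the box's plywood lid, rad: 0 shut on the rim, 1.57 upright, 1.7 to 1.85 at the start, stop at 1.9. 205 mm from hinge to free edge, 202 wide, 9 thick; its stiff hinge holds any angle and takes 0.15 to 0.8 N m to turn. Shut, its underside is 74 mm over the inner floor: three nested wide brackets (70 mm) fit, a narrow one perched on a wide one (82 mm) does not.
- kit_lid_hinge (a point): Middle of the lid's hinge line: 101 mm from the box's origin along the box's x and 85 mm above it, mid-thickness of the lid. Its axes turn with the lid: -x to the lid's free edge, y along the hinge, z out of the lid's outer (upper) face.
- kit_lid_edge (a point): Middle of the lid's free edge, mid-thickness, 205 mm from the hinge line; axes as kit_lid_hinge. A 14 x 150 x 6 mm batten lies along this edge on the outer face.
- wide_1_center (a point): WIDE hat bracket, 141 mm long, 46 high, flat top 57 long; bare galvanised 40x3 mm strip: flat top, legs at 60 deg, two feet, 9 mm high weld nut under the top. Stands on the box floor, its length along the box's y, a narrow bracket perched on it. Point: its centre, 23 mm under the top face. x along its length, y across its 40 mm width, z up. 
- narrow_1_center (a point): NARROW hat bracket, 107 mm long, 46 high, flat top only 22 long; bare galvanised 40x3 mm strip: flat top, legs at 60 deg, two feet, 9 mm high weld nut under the top. Starts perched, not nested, on wide_1, 36 mm above it. Point: its centre, 23 mm under the top face. x along its length, y across its 40 mm width, z up. Grip the top's two edges, 40 mm apart, tips at most 10 mm below its face. 0.18 kg. 
- narrow_2_center (a point): NARROW hat bracket, 107 mm long, 46 high, flat top only 22 long; bare galvanised 40x3 mm strip: flat top, legs at 60 deg, two feet, 9 mm high weld nut under the top. Stands on the bench. Point: its centre, 23 mm under the top face. x along its length, y across its 40 mm width, z up. Nested: 12 mm above the one below, 3.5 mm end play.
- wide_2_center (a point): WIDE hat bracket, 141 mm long, 46 high, flat top 57 long; bare galvanised 40x3 mm strip: flat top, legs at 60 deg, two feet, 9 mm high weld nut under the top. On the bench. Point: its centre, 23 mm under the top face. x along its length, y across its 40 mm width, z up. Grip the top's two edges, 40 mm apart, tips at most 10 mm below its face. 0.18 kg. Nested: 12 mm above the one below, 3.5 mm end play.
- wide_3_center (a point): WIDE hat bracket, 141 mm long, 46 high, flat top 57 long; bare galvanised 40x3 mm strip: flat top, legs at 60 deg, two feet, 9 mm high weld nut under the top. On the bench. Point: its centre, 23 mm under the top face. x along its length, y across its 40 mm width, z up. Grip the top's two edges, 40 mm apart, tips at most 10 mm below its face. 0.18 kg. Nested: 12 mm above the one below, 3.5 mm end play.
- arched_center (a point): Round-backed pipe saddle of the same galvanised strip, 107 mm long, 40 wide, 44 high, no nut; fits neither kind. Stands on the bench among the brackets, to be left alone. Point: its centre, 22 mm above its underside; x along its length.
- tape_roll: Roll of blue tape lying flat, 84 mm wide, 19 mm high, on the bench near the robot, to be left alone. Origin: centre of its underside.
- grease_tin: Round white tin with blue lid, 68 mm wide, 56 mm high, standing to the right of the box, to be left alone. Origin: centre of its underside.
There are look-alikes about, which are no part of the job. What is shaped like the part that bears narrow_2_center but pink is not meant.

How it is judged:
By the outcome, as a careful person would: the job done as asked, in the order asked, and still so for the second after the job is handed in, with the robot touching nothing.
It also fails if it takes over 72 s, if anything falls off the work surface, if the arm or the gripper's body presses on something with over 40 N, if the wrist force passes 120 N, or if a joint passes its speed limit or range.

## Robot

A 6-joint arm with a two-finger parallel gripper is mounted at the origin on a cart in front of the work surface, level with it; the furniture and walls round the work are solid. World frame = base frame: x ahead of the robot, y to its left, z up, the work surface at z = 0. Lengths are in m, angles in rad, forces in N, time in s.
With the tool pointing down it reaches from about 0.35 to 0.975 m from the base axis. Payload 4.9 kg.
Tool frame: the origin (TCP) lies at the very end of the fingers, on their centre line; the grasp point (between the pads) lies ctrl.grip_point_offset behind it (ctrl.grip_point_offset is the distance from the TCP to the grasp point, in m); z points along the fingers, y is the direction in which the jaws open and shut (so a half turn about z gives the same grasp; the last joint's range is limited). The gripper opens to 85 mm and grips with 20 to 120 N. Pads are 22 mm wide; open, the fingers measure 114 mm over their backs; the gripper's body (76 mm by 85 mm) begins 54 mm behind the grasp point. The pads swing forward as they close: fully open they stand 13 mm farther back than shut.
Start: joints at [0.994, 0.053, 1.613, -0, 1.476, -0.119], TCP at [0.276, 0.561, 0.231] pointing down, gripper open.
Joint ranges: [-3.01, 3.01], [-1.01, 2.22], [0.06, 2.58], [-1.02, 4.17], [0.09, 2.62], [-3.14, 3.14]. Speed limits (rad/s): [2.57, 2.57, 3.14, 3.14, 3.14, 3.14].

## Interface

Orientations are given as a rotation vector (axis times angle).
In Python, from station import ctrl gives the robot as it stands. The module is installed in compiled form; this text tells all that it offers.
- The arm moves only by the shell command python3 -m creep 'ROWS' [FORCE]. ROWS is JSON, a list of rows, each a list of 5 numbers: the closure in counts, from 0 (fully open) to 255 (shut), then the shift along the tool's x, y, z in mm, then the turn about the tool's z in rad. A call has 1 to 12 rows; each row is the pose to reach, as a shift and turn from the pose commanded when the call began, along the tool's axes at that moment; what a row does not reach only later rows make up. A row lasts 1/12 s, in which the tool goes at most 41.7 mm and 7.16 degrees, less where a joint would pass 70% of its speed; a pose out of reach is approached as far as the arm can. A call with a gripper value outside its range is refused whole. The fingers move at their own pace and stop on an object; FORCE is the grip in N (left out, the last holds). Time passes only in rows, so rows that repeat a pose let the fingers close. It gives the time, the measured TCP pose, the force and the opening at its end, in the units of the state.
- ctrl.get_obs(): the state, without advancing time (a new reading comes with each control period).
- ctrl.get_image(name): name is "scene" or "side" or "wrist"; returns the picture (400x640x3 uint8, red, green, blue); there is no depth.
- ctrl.calibration(name): a dict with "fx", "fy", "cx", "cy" (pixels), "k1" (the pictures are not rectified: a ray, as slopes to the right and down, at radius r is drawn at 1 + k1 r^2 times it, then the intrinsics apply), "R" (3x3) and "t" (3): a world point X has camera coordinates R X + t. Camera axes: x right, y down, z forward; pixel columns grow to the right and rows downward; lengths in m; the calibration is good to about 2 mm. A picture is of the moment at which its call begins: read the wrist's pose just before it. calibration takes no time and is no camera call; for the wrist camera it gives the pose at the moment of the call.
- ctrl.finish_job(): hands the job in, once; it reports no verdict.
Trained networks look in the newest picture that a camera, given by its name, has taken for a name from the list of things; names that differ only in an ending like _2 or _b are one class to them, and where a whole thing is asked for, a point or a joint stands for the part that bears it (a point fixed in the world has none). Each returns a list of dicts, best first, with "conf" (0 to 1); they miss things now and then, are a little off and sometimes report something else, mostly with a low value. They report only what shows in the picture. A call takes as long as a camera call. They do not tell look-alikes from the thing itself.
- ctrl.boxes_of(camera, label): "rect" ([left, top, width, height] in pixels, round what is visible of it).
- ctrl.outline_of(camera, label): "mask" (400x640 bool, what is visible of it) and "rect" ([left, top, width, height] in pixels, round what is visible of it).
The state is a dict: "t": time; "q": joint angles; "dq": joint speeds; "effort": joint torques, N m; "tool_pos": TCP position; "tool_rot": TCP orientation; "contact_force": force on the tool from outside, world axes, zero at the start; "wrist_torque": the same for the moment, N m; "opening": finger opening in m.
Only numpy, scipy, OpenCV 4.12 (cv2) and the standard library are available. Lean on these libraries where they do the work, as an engineer would, in place of code of your own. Each camera call takes 0.05 s, during which the arm holds its last target. There are 200 camera calls.

## Working session

There is one attempt and no reset: what is moved stays moved. The work goes in short steps, Python scripts to look and compute and a shell command to move; the robot and the scene stay as the last step left them, time stands still between calls to the robot, and variables do not carry over. Pictures are saved under pics/ and viewed, about 8 in all and at most 12, crops included, and the job is handed in when it is done.

```bash
mkdir -p pics; cat > h.py <<'E'
import numpy as np,cv2
from station import ctrl
def save(n,im): cv2.imwrite(f'pics/{n}.png',cv2.cvtColor(im,cv2.COLOR_RGB2BGR))
def ray(cam,px,C=None):
    C=C or ctrl.calibration(cam); d=np.array([(px[0]-C['cx'])/C['fx'],(px[1]-C['cy'])/C['fy']]); u=d.copy()
    for _ in range(30): u=d/(1+C['k1']*(u@u))
    R=np.array(C['R']);t=np.array(C['t']); return -R.T@t, R.T@np.array([u[0],u[1],1.])
def onz(cam,px,z,C=None):
    o,d=ray(cam,px,C); return o+d*(z-o[2])/d[2]
def proj(cam,X,C=None):
    C=C or ctrl.calibration(cam); p=np.array(C['R'])@np.array(X)+np.array(C['t']); u=p[:2]/p[2]; u=u*(1+C['k1']*(u@u))
    return np.array([C['fx']*u[0]+C['cx'],C['fy']*u[1]+C['cy']])
E
python3 - <<'E'
from h import *
print(ctrl.grip_point_offset, ctrl.get_obs())
for c in ['scene','side','wrist']:
    im=ctrl.get_image(c); save(c+'0',im); C=ctrl.calibration(c); print(c,C['fx'],C['k1'],ray(c,(320,200))); 
    for l in ['kit_box','wide_2_center','narrow_2_center','arched_center']:
        print(c,l,[(round(d['conf'],2),[int(v) for v in d['rect']]) for d in ctrl.boxes_of(c,l)])
E
```

```text
0.0187 {'t': 0.0, 'q': array([ 9.93992545e-01,  5.33419870e-02,  1.61430541e+00, -1.83769721e-05,
        1.47598512e+00, -1.18992285e-01]), 'dq': array([-4.42518899e-04,  4.02038400e-05,  3.90656440e-04, -9.14574956e-04,
        6.85953138e-04, -2.86793963e-04]), 'effort': array([ 1.58744613e-03, -3.93675399e+01, -3.70179427e+01,  3.54300056e-06,
        6.82583079e-03,  7.29922277e-06]), 'tool_pos': array([0.27589829, 0.56011171, 0.23006542]), 'tool_rot': array([-7.12707999e-01, -3.05898375e+00,  3.02138188e-03]), 'contact_force': array([-0.61419649, -0.56828781,  0.08291649]), 'wrist_torque': array([-0.02315478,  0.03920877,  0.01233453]), 'opening': 0.08570147722759237}
scene 491.88825487983075 -0.011814439902517054 (array([-0.6270006 , -0.68471279,  1.30994449]), array([ 0.62093987,  0.39410707, -0.67767945]))
scene kit_box [(0.66, [269, 167, 23, 16])]
scene wide_2_center [(0.88, [279, 208, 39, 20])]
scene narrow_2_center [(0.62, [238, 188, 25, 20]), (0.6, [201, 189, 26, 22]), (0.26, [345, 220, 33, 24])]
scene arched_center [(0.65, [267, 168, 26, 17])]
side 463.26045226752063 -0.07475869869895428 (array([0.26761175, 1.48869073, 0.77374605]), array([ 0.1334145 , -0.89176243, -0.43264602]))
side kit_box [(0.81, [284, 116, 71, 93])]
side wide_2_center [(0.68, [324, 210, 18, 26]), (0.64, [283, 114, 27, 68])]
side narrow_2_center [(0.65, [314, 244, 10, 29]), (0.6, [330, 268, 25, 30])]
side arched_center []
wrist 307.73931599416636 -0.014084180097567948 (array([0.20094682, 0.59785214, 0.37334496]), array([ 0.28694095, -0.14090807, -0.94752827]))
wrist kit_box []
wrist wide_2_center []
wrist narrow_2_center [(0.79, [214, 311, 38, 45]), (0.68, [219, 241, 81, 51])]
wrist arched_center []
```

```bash
python3 - <<'E'
import cv2,numpy as np
a=cv2.imread('pics/scene0.png')[130:330,170:490]; b=cv2.imread('pics/side0.png')[90:330,160:480]
a=cv2.resize(a,None,fx=2.2,fy=2.2,interpolation=3)[:,:700]; cv2.imwrite('pics/v1.png',cv2.resize(cv2.imread('pics/scene0.png')[130:300,180:460],None,fx=2.85,fy=2.85,interpolation=3))
cv2.imwrite('pics/v2.png',cv2.resize(b,None,fx=2.4,fy=2.4,interpolation=3))
E
```

```text
(no output)
```

View pics/v1.png

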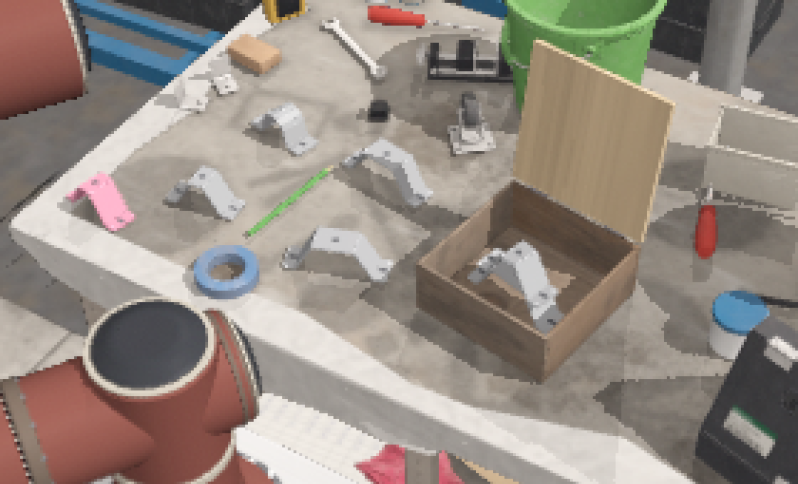

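View pics/v2.png

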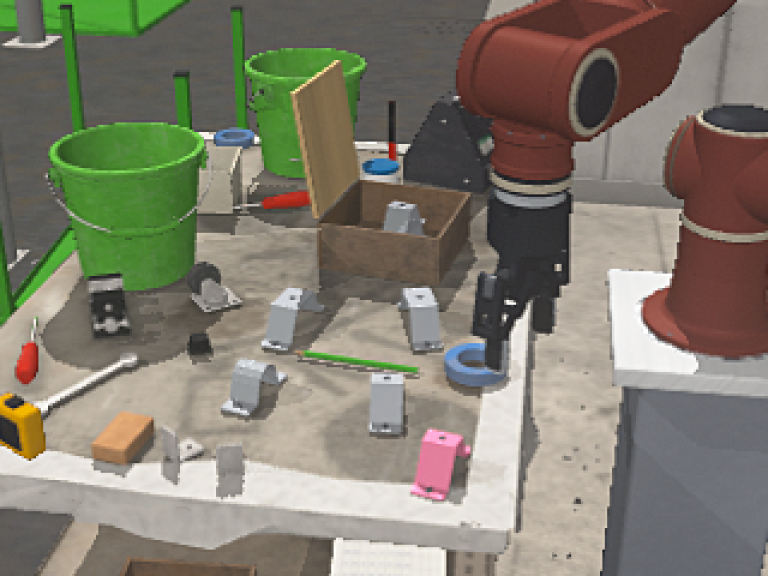

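Scene picture v1 shows pink bracket (100,200), narrow_2 (205,190), arched saddle (285,125), wide brackets (390,165) and (340,250), and the box with narrow_1 perched at (520,270). The side view agrees. What could be taken for narrow_2 is the pink bracket and the saddle with the round back. I choose the grey flat-topped one at (205,190).

```bash
python3 - <<'E'
from h import *
S=lambda x,y:(x/2.85+180,y/2.85+130); D=lambda x,y:(x/2.4+160,y/2.4+90)
for n,p,z in [('n2 top',S(203,178),.046),('pink',S(97,184),.046),('arch',S(285,112),.044),('wA',S(388,150),.046),('wB',S(341,238),.046),
 ('boxL',S(418,264),.08),('boxF',S(545,341),.08),('boxR',S(636,245),.08),('boxB',S(515,182),.08),('n1',S(521,255),.088)]:
    print('scene',n,onz('scene',p,z).round(3))
for n,p,z in [('n2 top',D(387,383),.046),('wA',D(295,297),.046),('wB',D(421,297),.046),('n1',D(403,208),.088),('boxBL',D(319,226),.08),('boxFL',D(440,240),.08),('boxFR',D(470,193),.08)]:
    print('side',n,onz('side',p,z).round(3))
o=ctrl.get_obs(); C=ctrl.calibration('wrist'); R=cv2.Rodrigues(np.array(o['tool_rot']))[0]
print(R.round(3)); print('cam in tool', R.T@(ray('wrist',(320,200))[0]-o['tool_pos']), (R.T@ray('wrist',(320,200))[1]).round(3))
E
```

```text
scene n2 top [0.436 0.304 0.046]
scene pink [0.355 0.422 0.046]
scene arch [0.61  0.289 0.044]
scene wA [0.61  0.116 0.046]
scene wB [0.431 0.078 0.046]
scene boxL [ 0.411 -0.051  0.08 ]
scene boxF [ 0.376 -0.243  0.08 ]
scene boxR [ 0.575 -0.269  0.08 ]
scene boxB [ 0.604 -0.084  0.08 ]
scene n1 [ 0.481 -0.157  0.088]
side n2 top [0.437 0.324 0.046]
side wA [0.601 0.117 0.046]
side wB [0.424 0.088 0.046]
side n1 [ 0.48  -0.134  0.088]
side boxBL [ 0.602 -0.059  0.08 ]
side boxFL [ 0.411 -0.038  0.08 ]
side boxFR [ 0.381 -0.236  0.08 ]
[[-0.897  0.442  0.   ]
 [ 0.442  0.897  0.   ]
 [-0.     0.    -1.   ]]
cam in tool [ 8.39574933e-02  1.32398525e-04 -1.42055336e-01] [-0.32   0.     0.948]
```

```bash
python3 -m creep '[[0,-271,-156,-70,1.23],[0,-271,-156,-70,1.23],[0,-271,-156,-70,1.23],[0,-271,-156,-70,1.23],[0,-271,-156,-70,1.23],[0,-271,-156,-70,1.23],[0,-271,-156,-70,1.23],[0,-271,-156,-70,1.23],[0,-271,-156,-70,1.23],[0,-271,-156,-70,1.23],[0,-271,-156,-70,1.23],[0,-271,-156,-70,1.23]]' 60
python3 - <<'E'
from h import *
o=ctrl.get_obs(); print(o['t'],o['tool_pos'],cv2.Rodrigues(np.array(o['tool_rot']))[0].round(3).tolist())
im=ctrl.get_image('wrist'); save('w1',im); np.savez('w1.npz',im=im)
for l in ['wide_2_center','narrow_2_center','arched_center']:
    for d in ctrl.outline_of('wrist',l):
        m=d['mask']; print(l,round(d['conf'],2),[int(v) for v in d['rect']])
C=ctrl.calibration('wrist'); print([proj('wrist',p,C).round() for p in [(.436,.31,.046),(.43,.08,.046),(.605,.117,.046),(.48,-.15,.088)]])
E
```

```text
t: 1.75
tool_pos: [0.4504, 0.3008, 0.3014]
tool_rot: [-2.345, -2.091, -0.0]
contact_force: [-0.3, 0.1, 0.8]
opening: 0.0852
1.75 [0.45036972 0.30083428 0.30135784] [[0.114, 0.993, 0.0], [0.993, -0.114, 0.0], [0.0, 0.0, -1.0]]
wide_2_center 0.83 [295, 248, 49, 72]
wide_2_center 0.7 [413, 104, 51, 78]
wide_2_center 0.42 [227, 208, 54, 51]
narrow_2_center 0.7 [214, 23, 41, 87]
narrow_2_center 0.58 [290, 112, 44, 76]
arched_center 0.67 [413, 104, 50, 78]
[array([310., 158.]), array([325., 305.]), array([439., 273.]), array([370., 433.])]
```

View pics/w1.png

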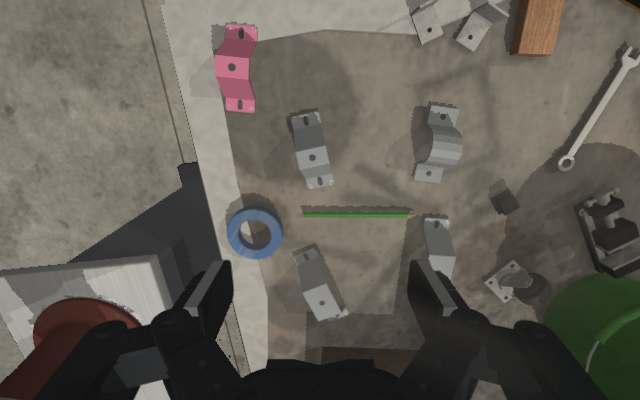

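v w1: narrow_2 is at (311,150) with a flat top, the round saddle at (438,143), pink at (237,67), and the wides at (320,283) and (437,245). Choice confirmed. Next I fit a 3-D model to the outlines.

```bash
cat >> h.py <<'E'
from scipy.optimize import minimize
def model(top):   # half top length -> list of 8-point convex segments (origin on underside centre)
    a,b,c={'w':(28.5,53.3,70.5),'n':(11,35.8,53.5)}[top]; s=[]
    P=[(-c,3),(-b,3),(-a,46),(a,46),(b,3),(c,3)]; Q=[(-c,0),(-b+2-3.5*0,0),(-a+1.7,43),(a-1.7,43),(b-2,0),(c,0)]
    for i in range(5):
        s.append(np.array([(x,y,z) for x,z in (P[i],P[i+1],Q[i],Q[i+1]) for y in (-20,20)])/1000)
    return s
def render(top,p,zb,cam,C):
    m=np.zeros((400*4,640*4),np.uint8); c,s=np.cos(p[2]),np.sin(p[2])
    for g in model(top):
        X=np.c_[p[0]+c*g[:,0]-s*g[:,1],p[1]+s*g[:,0]+c*g[:,1],zb+g[:,2]]
        q=np.array([proj(cam,x,C) for x in X]); h=cv2.convexHull((((q+.5)*4-.5)*16).astype(np.int32))
        cv2.fillConvexPoly(m,h,255,shift=4)
    return cv2.resize(m,(640,400),interpolation=cv2.INTER_AREA)/255.
def fit(top,mask,p0,zb,cam,C):
    M=mask.astype(float)
    f=lambda p:1-(lambda r:np.minimum(r,M).sum()/np.maximum(r,M).sum())(render(top,p,zb,cam,C))
    S=np.array(p0)+np.array([[0,0,0],[.012,0,0],[0,.012,0],[0,0,.2]])
    r=minimize(f,p0,method='Nelder-Mead',options=dict(initial_simplex=S,xatol=2e-4,fatol=1e-4,maxiter=120))
    return r.x,1-r.fun
def overlay(n,im,rs,crop,k=3):
    o=cv2.resize(im,None,fx=4,fy=4,interpolation=3)
    for r in rs:
        c,_=cv2.findContours((cv2.resize(r,None,fx=4,fy=4)>.5).astype(np.uint8),0,1); cv2.drawContours(o,c,-1,(255,0,0),1)
    x,y,w,h=[4*v for v in crop]; o=o[y:y+h,x:x+w]; f=min(1,800/w/4*4,600/h); save(n,cv2.resize(o,None,fx=f,fy=f,interpolation=cv2.INTER_AREA))
E
python3 - <<'E'
from h import *
im=ctrl.get_image('wrist');C=ctrl.calibration('wrist'); rs=[]
D=ctrl.outline_of('wrist','narrow_2_center')+ctrl.outline_of('wrist','wide_2_center')
for n,t,p,uv in [('n2','n',(.436,.31,-1.45),(311,150)),('wB','w',(.43,.08,-1.3),(320,283))]:
    for d in D:
        x,y,w,h=d['rect']
        if x<uv[0]<x+w and y<uv[1]<y+h:
            q,i=fit(t,d['mask'],p,0,'wrist',C); print(n,q.round(4),round(i,3)); rs.append(render(t,q,0,'wrist',C))
overlay('o1',im,rs,(270,90,100,240))
E
```

```text
n2 [ 0.4396  0.3094 -1.4679] 0.96
wB [ 0.4273  0.0846 -1.2665] 0.956
```

```bash
python3 -m creep '[[0,-440,81,60,0],[0,-440,81,60,0],[0,-440,81,60,0],[0,-440,81,60,0],[0,-440,81,60,0],[0,-440,81,60,0],[0,-440,81,60,0],[0,-440,81,60,0],[0,-440,81,60,0],[0,-440,81,60,0],[0,-440,81,60,0],[0,-440,81,60,0]]'
python3 -m creep '[[0,0,0,0,0],[0,0,0,0,0]]' 
python3 - <<'E'
from h import *
o=ctrl.get_obs(); print(o['t'],o['tool_pos'],o['q'].round(2))
im=ctrl.get_image('wrist');C=ctrl.calibration('wrist'); rs=[]
D=ctrl.outline_of('wrist','narrow_1_center')
for d in D:
    print(d['conf'],d['rect'])
    q,i=fit('n',d['mask'],(.48,-.147,-1.69),.042,'wrist',C); print(q.round(4),round(i,3)); rs.append(render('n',q,.042,'wrist',C))
    break
overlay('o2',im,rs,(160,60,320,240))
E
```

```text
t: 3.1
tool_pos: [0.4787, -0.1504, 0.24]
tool_rot: [-2.353, -2.081, 0.004]
contact_force: [0.0, -0.1, -0.9]
opening: 0.0851
t: 3.27
tool_pos: [0.4794, -0.1452, 0.2413]
tool_rot: [-2.347, -2.088, -0.0]
contact_force: [-1.0, 0.2, -0.3]
opening: 0.0855
3.2667 [ 0.47944135 -0.14524416  0.24130518] [-0.44 -0.26  1.88  0.    1.52 -0.33]
0.68 [302.0, 128.1, 50.9, 95.0]
[ 0.4856 -0.15   -1.8461] 0.974
```

View pics/o2.png

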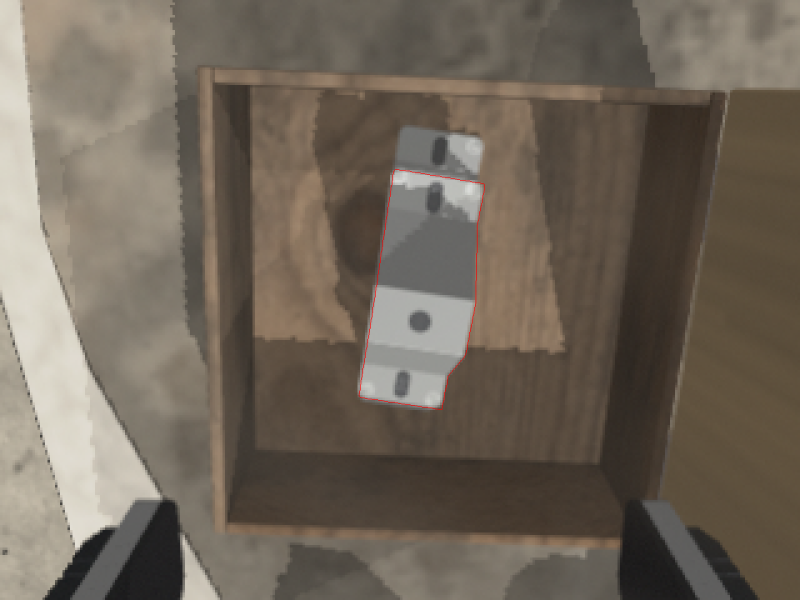

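v o2: the outline sits tightly on the perched narrow_1 (top at about (425,310) in the crop). wide_1 shows beneath it, and the lid is open on the right. Now the grasp.

```bash
python3 -m creep '[[0,-4,7,20,0.12],[0,-4,7,60,0.161],[0,-4,7,100,0.161],[0,-4,7,135,0.161],[0,-4,7,155,0.161],[0,-4,7,163,0.161],[0,-4,7,163,0.161],[0,-4,7,163,0.161],[255,-4,7,163,0.161],[255,-4,7,163,0.161],[255,-4,7,163,0.161],[255,-4,7,163,0.161]]' 60
python3 -m creep '[[255,0,0,0,0],[255,0,0,0,0],[255,0,0,0,0],[255,0,0,0,0],[255,0,0,0,0]]'
python3 - <<'E'
from h import *
im=ctrl.get_image('wrist');save('w3',im)
E
```

```text
t: 4.37
tool_pos: [0.4867, -0.1507, 0.0797]
tool_rot: [2.506, 1.891, 0.002]
contact_force: [-1.0, 0.6, 19.6]
opening: 0.0384
t: 4.78
tool_pos: [0.4868, -0.1507, 0.0802]
tool_rot: [2.507, 1.891, 0.002]
contact_force: [-2.2, 0.7, 5.9]
opening: 0.0376
```

```bash
python3 -m creep '[[255,0,0,-15,0],[255,0,0,-40,0],[255,0,0,-80,0],[255,0,0,-120,0],[255,0,0,-160,0],[255,0,0,-160,0],[255,0,0,-160,0],[255,0,0,-160,0]]'
python3 - <<'E'
from h import *
o=ctrl.get_obs(); print(o['tool_pos'],o['opening'])
im=ctrl.get_image('wrist');C=ctrl.calibration('wrist'); rs=[]
z=o['tool_pos'][2]+.008-.046
D=ctrl.outline_of('wrist','narrow_1_center')
for d in D:
    print(d['conf'],d['rect'])
    q,i=fit('n',d['mask'],(*o['tool_pos'][:2],-1.846),z,'wrist',C); print(q.round(4),round(i,3)); rs.append(render('n',q,z,'wrist',C))
D=ctrl.outline_of('wrist','wide_1_center')
for d in D:
    print(d['conf'],d['rect'])
    q,i=fit('w',d['mask'],(.4856,-.15,-1.846),.006,'wrist',C); print('w',q.round(4),round(i,3)); rs.append(render('w',q,.006,'wrist',C))
overlay('o3',im,rs,(160,60,320,240))
E
```

```text
t: 5.5
tool_pos: [0.4855, -0.1502, 0.2377]
tool_rot: [-2.507, -1.892, 0.001]
contact_force: [-0.3, -0.3, -2.3]
opening: 0.0373
[ 0.48551561 -0.1502091   0.23765514] 0.0372985380137713
0.94 [280.1, 148.8, 85.3, 156.7]
[ 0.4837 -0.1495 -1.8455] 0.955
0.74 [306.0, 112.0, 33.9, 39.4]
w [ 0.4853 -0.15   -1.8394] 0.359
```

View pics/o3.png

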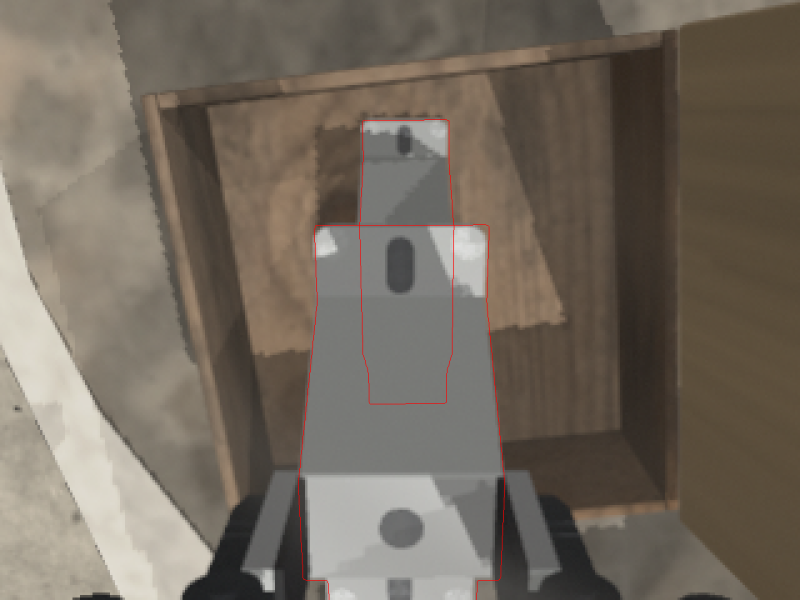

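```bash
python3 -m creep '[[255,323,-127,18,-0.378],[255,323,-127,18,-0.378],[255,323,-127,18,-0.378],[255,323,-127,18,-0.378],[255,323,-127,18,-0.378],[255,323,-127,18,-0.378],[255,323,-127,18,-0.378],[255,323,-127,18,-0.378],[255,323,-127,18,-0.378],[255,323,-127,18,-0.378],[255,323,-127,18,-0.378],[255,323,-127,18,-0.378]]'
cat >> h.py <<'E'
def measure(items,pic=None,crop=(0,0,640,400)):
    o=ctrl.get_obs(); R=cv2.Rodrigues(np.array(o['tool_rot']))[0]; T=np.array(o['tool_pos'])
    im=ctrl.get_image('wrist');C=ctrl.calibration('wrist'); rs=[]; out=[]
    print('t',round(o['t'],2),'tcp',T.round(4),'tool y ang',np.arctan2(R[1,1],R[0,1]).round(4),'open',round(o['opening'],4))
    for lab,t,p,zb in items:
        uv=proj('wrist',(p[0],p[1],zb+.046),C); best=None
        for d in ctrl.outline_of('wrist',lab):
            x,y,w,h=d['rect']
            if x-4<uv[0]<x+w+4 and y-4<uv[1]<y+h+4:
                q,i=fit(t,d['mask'],p,zb,'wrist',C)
                if best is None or i>best[1]: best=(q,i,d['conf'])
        if best is None: print(lab,'none'); continue
        q,i,c=best; e=R.T@(np.array([q[0],q[1],zb])-T); rs.append(render(t,q,zb,'wrist',C)); out.append(q)
        tu=-(q[2]+np.pi/2-np.arctan2(R[1,1],R[0,1])); tu=(tu+np.pi/2)%np.pi-np.pi/2
        print(lab,'pose',q.round(4),'iou',round(i,3),'conf',round(c,2),'from TCP in tool x,y mm',(e[:2]*1000).round(1),'turn',round(tu,4))
    if pic: overlay(pic,im,rs,crop)
    return out
E
python3 - <<'E'
from h import *
z=ctrl.get_obs()['tool_pos']
measure([('narrow_2_center','n',(.4396,.3094,-1.468),0),('narrow_1_center','n',(z[0],z[1],-1.468),z[2]-.038)],'o4',(160,0,320,240))
E
```

```text
t: 6.65
tool_pos: [0.4521, 0.1943, 0.2192]
tool_rot: [-2.108, -2.329, 0.003]
contact_force: [-1.2, 0.7, -1.9]
opening: 0.037
t 6.65 tcp [0.4521 0.1943 0.2192] tool y ang 0.0995 open 0.037
narrow_2_center none
narrow_1_center pose [ 0.4513  0.1941 -1.4707] iou 0.961 conf 0.63 from TCP in tool x,y mm [-0.  -0.7] turn -0.0006
```

View pics/o4.png

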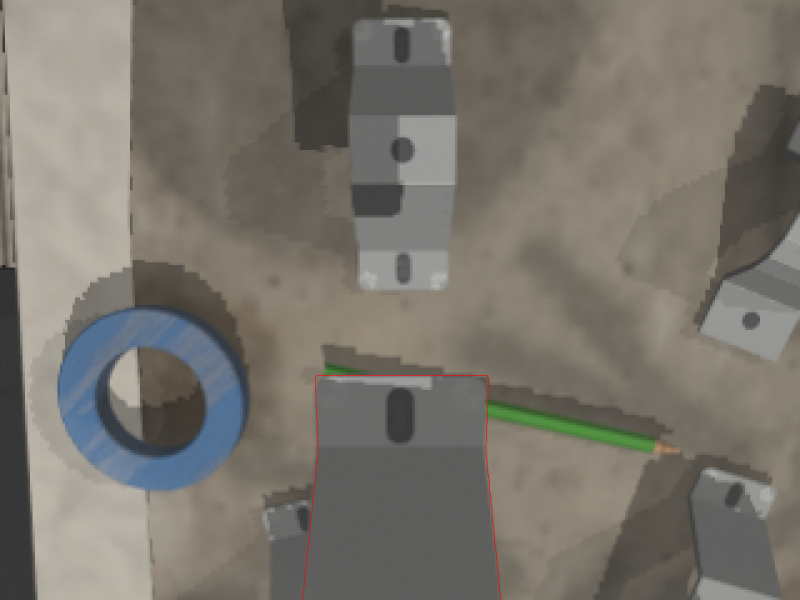

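v o4: narrow_1 is held straight. narrow_2 is fully visible ahead at crop (403,150), but the network missed it. I'll retry after settling.

```bash
python3 -m creep '[[255,0,0,0,0],[255,0,0,0,0]]' >/dev/null
python3 - <<'E'
from h import *
z=ctrl.get_obs()['tool_pos']
for k in range(2): measure([('narrow_2_center','n',(.4396,.3094,-1.468),0)])
print([(d['conf'],d['rect']) for l in ('narrow_2_center','wide_2_center','arched_center') for d in ctrl.outline_of('wrist',l)])
# fallback: clicked corners of feet/top from crop (x/2.5+160, y/2.5)
C=ctrl.calibration('wrist'); im=ctrl.get_image('wrist')
m=np.full((400,640),cv2.GC_PR_BGD,np.uint8); r=render('n',(.4396,.3094,-1.468),0,'wrist',C)>.5
k=np.ones((3,3)); m[cv2.dilate(r.astype(np.uint8),k,iterations=5)==0]=0; m[r]=3; m[cv2.erode(r.astype(np.uint8),k,iterations=5)>0]=1
cv2.grabCut(im,m,None,np.zeros((1,65)),np.zeros((1,65)),8,cv2.GC_INIT_WITH_MASK); M=(m==1)|(m==3)
q,i=fit('n',M,(.4396,.3094,-1.468),0,'wrist',C); print('grab',q,i)
overlay('o5',im,[M.astype(float),render('n',q,0,'wrist',C)],(280,0,80,130))
E
```

```text
t 6.97 tcp [0.4527 0.1943 0.2204] tool y ang 0.0985 open 0.0376
narrow_2_center pose [ 0.4395  0.3092 -1.4497] iou 0.971 conf 0.59 from TCP in tool x,y mm [115.6  -1.9] turn -0.0227
t 7.07 tcp [0.4527 0.1947 0.2204] tool y ang 0.0991 open 0.0373
narrow_2_center pose [ 0.4394  0.3094 -1.4572] iou 0.972 conf 0.62 from TCP in tool x,y mm [115.5  -1.9] turn -0.0146
[(0.62, [295.0, 10.0, 44.1, 107.1]), (0.83, [262.2, 199.9, 22.8, 53.0]), (0.9, [438.6, 34.5, 78.8, 108.4])]
grab [ 0.4392522   0.30967125 -1.4662747 ] 0.9725814984402651
```

```bash
python3 -m creep '[[255,40,-0.5,0,-0.012],[255,80,-0.5,20,-0.012],[255,115.5,-0.5,50,-0.012],[255,115.5,-0.5,85,-0.012],[255,115.5,-0.5,115,-0.012],[255,115.5,-0.5,140,-0.012],[255,115.5,-0.5,152,-0.012],[255,115.5,-0.5,158,-0.012],[255,115.5,-0.5,163,-0.012],[255,115.5,-0.5,167,-0.012],[255,115.5,-0.5,169,-0.012],[255,115.5,-0.5,169,-0.012]]'
python3 -m creep '[[255,0,0,0,0],[255,0,0,1,0],[255,0,0,1,0]]'
python3 - <<'E'
from h import *
z=ctrl.get_obs()['tool_pos']
measure([('narrow_1_center','n',(.4400,.3094,-1.46),z[2]-.038)],'o6',(220,60,200,250))
E
```

```text
t: 8.37
tool_pos: [0.4413, 0.3103, 0.0524]
tool_rot: [2.094, 2.341, 0.003]
contact_force: [-0.1, 0.6, -2.1]
opening: 0.0374
t: 8.62
tool_pos: [0.4408, 0.3101, 0.0509]
tool_rot: [2.094, 2.342, 0.002]
contact_force: [-0.8, -0.6, -1.7]
opening: 0.0376
t 8.62 tcp [0.4408 0.3101 0.0509] tool y ang 0.1119 open 0.0376
narrow_1_center pose [ 0.4395  0.3105 -1.4583] iou 0.955 conf 0.73 from TCP in tool x,y mm [ 0.5 -1.3] turn -0.0006
```

View pics/o6.png

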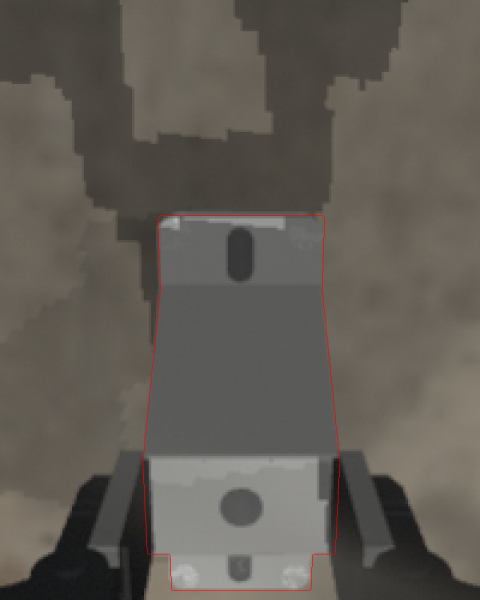

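v o6: narrow_1 covers narrow_2 exactly in plan, with no overhang visible. The last few millimetres remain, then release.

```bash
python3 -m creep '[[255,0,0,1,0],[255,0,0,2,0],[255,0,0,2.5,0],[255,0,0,2.5,0]]'
python3 -m creep '[[0,0,0,-1,0],[0,0,0,-1,0],[0,0,0,-1,0],[0,0,0,-1,0],[0,0,0,-1,0],[0,0,0,-20,0],[0,0,0,-60,0],[0,-30,0,-100,0],[0,-50,0,-140,0],[0,-50,0,-150,0],[0,-50,0,-150,0],[0,-50,0,-150,0]]'
python3 - <<'E'
from h import *
measure([('narrow_1_center','n',(.4395,.3105,-1.458),.012)],'o7',(250,80,140,190))
# compare against alternate base heights
o=ctrl.get_obs();C=ctrl.calibration('wrist');M=max(ctrl.outline_of('wrist','narrow_1_center'),key=lambda d:d['rect'][3]);print(M['rect'])
for zb in (0,.006,.012,.02,.03): print(zb,fit('n',M['mask'],(.4395,.3105,-1.458),zb,'wrist',C))
E
```

```text
t: 9.05
tool_pos: [0.4411, 0.3102, 0.0499]
tool_rot: [2.093, 2.342, 0.0]
contact_force: [-4.4, -2.3, 10.0]
opening: 0.0371
t: 10.05
tool_pos: [0.447, 0.2604, 0.1995]
tool_rot: [2.094, 2.34, 0.005]
contact_force: [-0.2, -1.0, -0.7]
opening: 0.0856
t 10.05 tcp [0.447  0.2604 0.1995] tool y ang 0.1112 open 0.0856
narrow_1_center pose [ 0.4383  0.3099 -1.4586] iou 0.951 conf 0.57 from TCP in tool x,y mm [50.  -3.8] turn -0.001
[297.3, 76.4, 43.1, 103.0]
0 (array([ 0.43715317,  0.30929146, -1.45362011]), np.float64(0.9702707015824947))
0.006 (array([ 0.43738189,  0.30967391, -1.45648074]), np.float64(0.9681320211045977))
0.012 (array([ 0.43731883,  0.30976608, -1.45912587]), np.float64(0.9430428208742718))
0.02 (array([ 0.43761382,  0.30915039, -1.45572633]), np.float64(0.9004166010508081))
0.03 (array([ 0.43714309,  0.30867223, -1.47858956]), np.float64(0.845306095020496))
```

View pics/o7.png

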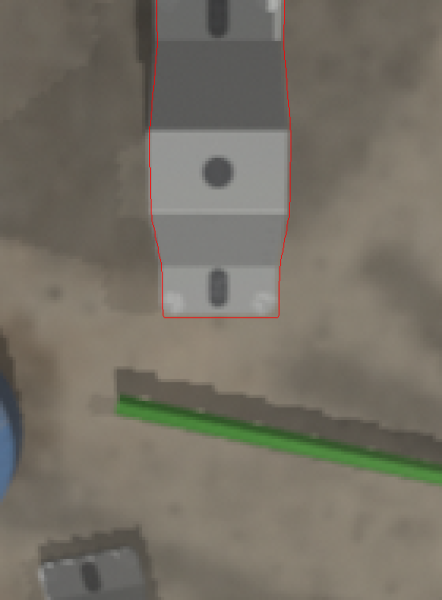

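v o7: narrow_1 is nested squarely over narrow_2, with sides and ends in line. Contact came at the expected seated height. On to the near wide bracket.

```bash
python3 -m creep '[[0,-173,-38,0,-0.193],[0,-173,-38,0,-0.193],[0,-173,-38,0,-0.193],[0,-173,-38,0,-0.193],[0,-173,-38,0,-0.193],[0,-173,-38,0,-0.193],[0,-173,-38,0,-0.193],[0,-173,-38,0,-0.193]]'
python3 - <<'E'
from h import *
for k in range(2): measure([('wide_2_center','w',(.4273,.0846,-1.2665),0)])
E
```

```text
t: 10.87
tool_pos: [0.4272, 0.0849, 0.1967]
tool_rot: [-1.856, -2.532, 0.001]
contact_force: [-0.3, -0.2, -1.0]
opening: 0.0854
t 10.87 tcp [0.4272 0.0849 0.1967] tool y ang 0.3058 open 0.0854
wide_2_center pose [ 0.4274  0.084  -1.2534] iou 0.98 conf 0.88 from TCP in tool x,y mm [-1.1  0.3] turn -0.0116
t 10.97 tcp [0.4274 0.0853 0.1972] tool y ang 0.307 open 0.0856
wide_2_center pose [ 0.4272  0.0837 -1.2516] iou 0.97 conf 0.64 from TCP in tool x,y mm [-1.6 -0.4] turn -0.0122
```

```bash
python3 -m creep '[[0,-1.5,1,30,-0.012],[0,-1.5,1,70,-0.012],[0,-1.5,1,110,-0.012],[0,-1.5,1,140,-0.012],[0,-1.5,1,155,-0.012],[0,-1.5,1,160,-0.012],[0,-1.5,1,160,-0.012],[0,-1.5,1,160,-0.012],[255,-1.5,1,160,-0.012],[255,-1.5,1,160,-0.012],[255,-1.5,1,160,-0.012],[255,-1.5,1,160,-0.012]]' 60
python3 -m creep '[[255,0,0,0,0],[255,0,0,0,0],[255,0,0,0,0],[255,0,0,0,0]]'
```

```text
t: 12.07
tool_pos: [0.4296, 0.083, 0.0389]
tool_rot: [1.842, 2.543, 0.001]
contact_force: [-3.7, -0.3, 16.2]
opening: 0.0385
t: 12.4
tool_pos: [0.4298, 0.083, 0.0393]
tool_rot: [1.843, 2.543, 0.001]
contact_force: [-2.8, -0.8, 5.3]
opening: 0.0374
```

```bash
python3 -m creep '[[255,0,0,-15,0],[255,0,0,-50,0],[255,0,0,-90,0],[255,0,0,-130,0],[255,-188,-95,-200,0.594],[255,-188,-95,-200,0.594],[255,-188,-95,-200,0.594],[255,-188,-95,-200,0.594],[255,-188,-95,-200,0.594],[255,-188,-95,-200,0.594],[255,-188,-95,-200,0.594],[255,-188,-95,-200,0.594]]'
python3 -m creep '[[255,0,0,0,0],[255,0,0,0,0]]'
python3 - <<'E'
from h import *
z=ctrl.get_obs()['tool_pos']
for k in range(2): measure([('wide_1_center','w',(.4853,-.15,-1.846),.006),('wide_2_center','w',(z[0],z[1],-1.846),z[2]-.039)],'o8',(160,60,320,240))
E
```

```text
t: 13.4
tool_pos: [0.3971, -0.1256, 0.2379]
tool_rot: [-2.509, -1.891, -0.001]
contact_force: [-0.0, 2.0, -1.8]
opening: 0.037
t: 13.57
tool_pos: [0.3971, -0.124, 0.2368]
tool_rot: [-2.504, -1.895, 0.001]
contact_force: [-0.7, 0.0, -1.1]
opening: 0.0373
t 13.57 tcp [ 0.3971 -0.124   0.2368] tool y ang -0.2751 open 0.0373
wide_1_center pose [ 0.4848 -0.1509 -1.8526] iou 0.977 conf 0.95 from TCP in tool x,y mm [-2.2 92.1] turn 0.0067
wide_2_center pose [ 0.3965 -0.1228 -1.8159] iou 0.949 conf 0.6 from TCP in tool x,y mm [ 1.  -0.8] turn -0.03
t 13.72 tcp [ 0.3973 -0.1242  0.2372] tool y ang -0.2749 open 0.0371
wide_1_center pose [ 0.485  -0.1501 -1.8505] iou 0.978 conf 0.57 from TCP in tool x,y mm [-1.2 91.7] turn 0.0048
wide_2_center pose [ 0.396  -0.1231 -1.8339] iou 0.958 conf 0.93 from TCP in tool x,y mm [ 0.7 -1.5] turn -0.0118
```

View pics/o8.png

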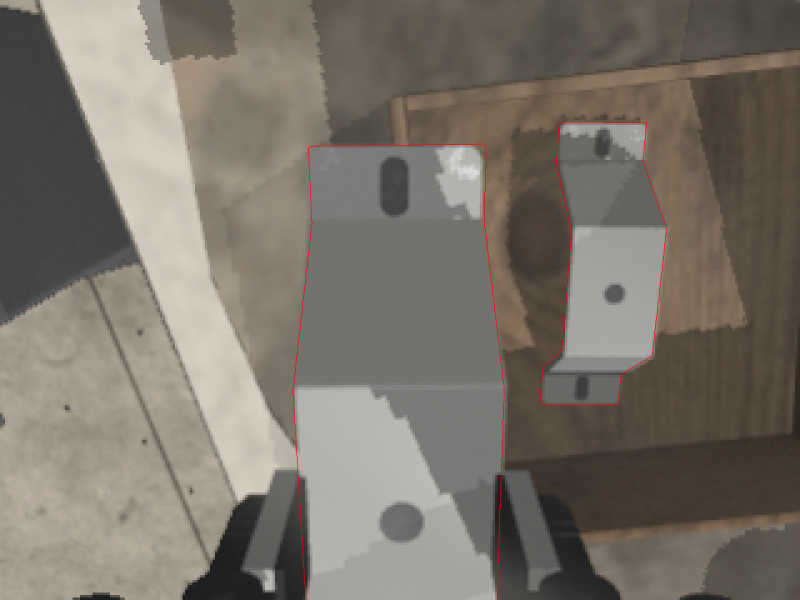

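v o8: both outlines are tight, the held wide and wide_1 on the box floor at crop (612,280), now bare. Next, nest it.

```bash
python3 -m creep '[[255,-1,40,0,0.006],[255,-2.4,80,0,0.006],[255,-2.4,93,20,0.006],[255,-2.4,93,60,0.006],[255,-2.4,93,100,0.006],[255,-2.4,93,130,0.006],[255,-2.4,93,150,0.006],[255,-2.4,93,160,0.006],[255,-2.4,93,166,0.006],[255,-2.4,93,170,0.006],[255,-2.4,93,170,0.006],[255,-2.4,93,170,0.006]]'
python3 - <<'E'
from h import *
z=ctrl.get_obs()['tool_pos']
measure([('wide_2_center','w',(.485,-.1505,-1.8515),z[2]-.039)])
E
python3 -m creep '[[255,0,0,3,0],[255,0,0,6,0],[255,0,0,8,0],[255,0,0,9,0],[255,0,0,9.5,0],[255,0,0,9.5,0]]'
```

```text
t: 14.87
tool_pos: [0.4873, -0.1535, 0.0695]
tool_rot: [2.51, 1.884, 0.002]
contact_force: [-0.0, -0.5, -1.9]
opening: 0.0371
t 14.87 tcp [ 0.4873 -0.1535  0.0695] tool y ang -0.2829 open 0.0371
wide_2_center pose [ 0.4862 -0.1522 -1.8399] iou 0.958 conf 0.66 from TCP in tool x,y mm [ 0.9 -1.5] turn -0.0139
t: 15.47
tool_pos: [0.486, -0.1529, 0.058]
tool_rot: [-2.512, -1.886, 0.0]
contact_force: [-0.7, 0.1, -1.3]
opening: 0.0374
```

```bash
python3 -m creep '[[255,0.5,0,1,0],[255,0.5,0,2,0],[255,0.5,0,3,0],[255,0.5,0,3,0],[255,0.5,0,3,0]]'
python3 -m creep '[[0,0,0,-1,0],[0,0,0,-1,0],[0,0,0,-1,0],[0,0,0,-1,0],[0,0,0,-1,0],[0,0,0,-20,0],[0,0,0,-60,0],[0,0,0,-100,0],[0,0,0,-140,0],[0,0,0,-160,0],[0,0,0,-160,0],[0,0,0,-160,0]]'
python3 - <<'E'
from h import *
for k in range(2): measure([('wide_2_center','w',(.485,-.151,-1.8515),.018)])
E
```

```text
t: 15.88
tool_pos: [0.4872, -0.1528, 0.057]
tool_rot: [2.511, 1.885, 0.001]
contact_force: [-2.6, 2.1, 6.2]
opening: 0.0374
t: 16.88
tool_pos: [0.4871, -0.1529, 0.217]
tool_rot: [2.51, 1.884, 0.003]
contact_force: [-0.1, 0.1, 0.2]
opening: 0.0854
t 16.88 tcp [ 0.4871 -0.1529  0.217 ] tool y ang -0.283 open 0.0854
wide_2_center pose [ 0.4848 -0.1508 -1.8457] iou 0.959 conf 0.63 from TCP in tool x,y mm [ 1.5 -3.4] turn -0.0081
t 16.98 tcp [ 0.4855 -0.1521  0.2136] tool y ang -0.283 open 0.0856
wide_2_center pose [ 0.4856 -0.1517 -1.8491] iou 0.973 conf 0.88 from TCP in tool x,y mm [0.3 0.6] turn -0.0047
```

```bash
python3 -m creep '[[0,120,0,0,0],[0,120,0,0,0],[0,120,0,0,0],[0,292,39,10,-0.2],[0,292,39,10,-0.2],[0,292,39,10,-0.2],[0,292,39,10,-0.2],[0,292,39,10,-0.2],[0,292,39,10,-0.2],[0,292,39,10,-0.2],[0,292,39,10,-0.2]]'
python3 - <<'E'
from h import *
for y in (-1.3,-1.57,-1.85): measure([('wide_2_center','w',(.605,.117,y),0)],'o9')
E
```

```text
t: 18.0
tool_pos: [0.6045, 0.116, 0.2042]
tool_rot: [-2.312, -2.126, 0.003]
contact_force: [0.6, -0.2, 0.6]
opening: 0.0852
t 18.0 tcp [0.6045 0.116  0.2042] tool y ang -0.0839 open 0.0852
wide_2_center none
t 18.1 tcp [0.6047 0.1156 0.205 ] tool y ang -0.0848 open 0.0853
wide_2_center none
t 18.2 tcp [0.605  0.1158 0.2055] tool y ang -0.0847 open 0.0853
wide_2_center none
```

```bash
python3 - <<'E'
from h import *
ctrl.get_image('wrist');C=ctrl.calibration('wrist')
print(proj('wrist',(.605,.117,.046),C))
for k in range(2):
  im=ctrl.get_image('wrist')
  print([(l,round(d['conf'],2),[int(v) for v in d['rect']]) for l in ('narrow_2_center','wide_2_center','arched_center') for d in ctrl.outline_of('wrist',l)])
save('o9',cv2.resize(im,(800,500)))
E
```

```text
[321.15173506 181.95083322]
[('narrow_2_center', 0.74, [135, 0, 38, 56]), ('arched_center', 0.78, [288, 0, 47, 52])]
[('narrow_2_center', 0.69, [234, 355, 31, 22]), ('narrow_2_center', 0.51, [136, 0, 34, 56]), ('wide_2_center', 0.55, [232, 355, 37, 25]), ('arched_center', 0.71, [288, 0, 46, 50])]
```

View pics/o9.png

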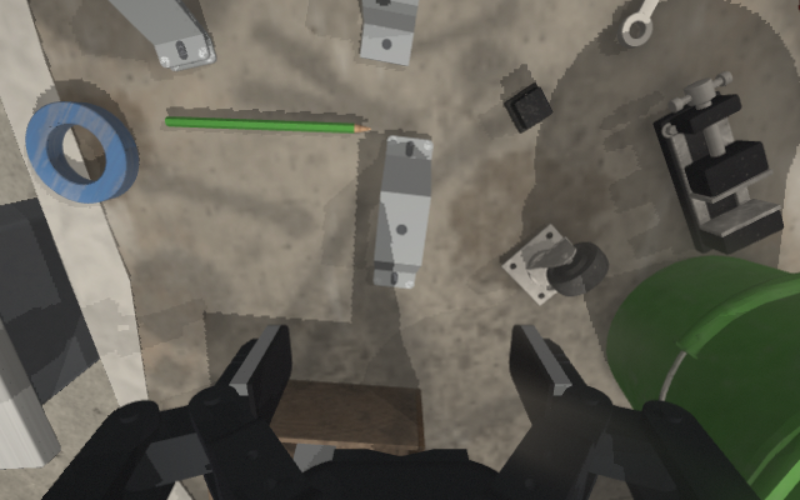

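v o9: the second wide bracket is plain at (403,212), i.e. native (322,170), although the network misses it. I'll segment it with GrabCut and fit the model.

```bash
cat >> h.py <<'E'
def grabfit(t,p0,zb,k=(6,6)):
    o=ctrl.get_obs(); R=cv2.Rodrigues(np.array(o['tool_rot']))[0]; T=np.array(o['tool_pos'])
    im=ctrl.get_image('wrist');C=ctrl.calibration('wrist'); q=np.array(p0)
    for n in (8,5,4):
        r=(render(t,q,zb,'wrist',C)>.5).astype(np.uint8); K=np.ones((3,3)); m=np.full(r.shape,2,np.uint8)
        m[cv2.dilate(r,K,iterations=n)==0]=0; m[r>0]=3; m[cv2.erode(r,K,iterations=min(n,6))>0]=1
        b=m.copy(); cv2.grabCut(im,m,None,np.zeros((1,65)),np.zeros((1,65)),8,cv2.GC_INIT_WITH_MASK)
        q,i=fit(t,(m==1)|(m==3),q,zb,'wrist',C)
    e=R.T@(np.array([q[0],q[1],zb])-T); a=np.arctan2(R[1,1],R[0,1]); tu=-(q[2]+np.pi/2-a); tu=(tu+np.pi/2)%np.pi-np.pi/2
    print('grab',q.round(4),'iou',round(i,3),'tcp',T.round(4),'in tool mm',(e[:2]*1000).round(1),'turn',round(tu,4)); return q,im,C
E
python3 - <<'E'
from h import *
C=ctrl.calibration('wrist')
S=lambda x,y:(x*.8,y*.8)
a=onz('wrist',S(409,136),.003,C);b=onz('wrist',S(394,288),.003,C);c=onz('wrist',S(402,229),.046,C)
print(a,b,c,np.arctan2(*(b-a)[[1,0]]))
q,im,C=grabfit('w',(*(a+b)[:2]/2,np.arctan2(*(b-a)[[1,0]])),0)
grabfit('w',q,0)
overlay('o10',im,[render('w',q,0,'wrist',C)],(280,90,90,150))
E
```

```text
[0.61722854 0.18667829 0.003     ] [0.59191376 0.04560564 0.003     ] [0.60533962 0.11648425 0.046     ] -1.7483515827509941
grab [ 0.6046  0.1162 -1.767 ] iou 0.978 tcp [0.6053 0.117  0.2053] in tool mm [-0.9 -0.6] turn 0.1132
grab [ 0.6046  0.1159 -1.7656] iou 0.973 tcp [0.6053 0.1171 0.2053] in tool mm [-1.2 -0.6] turn 0.1119
```

```bash
python3 -m creep '[[0,-1,0.5,30,0.112],[0,-1,0.5,70,0.112],[0,-1,0.5,110,0.112],[0,-1,0.5,145,0.112],[0,-1,0.5,162,0.112],[0,-1,0.5,167,0.112],[0,-1,0.5,167,0.112],[0,-1,0.5,167,0.112],[255,-1,0.5,167,0.112],[255,-1,0.5,167,0.112],[255,-1,0.5,167,0.112],[255,-1,0.5,167,0.112]]' 60
python3 -m creep '[[255,0,0,0,0],[255,0,0,0,0],[255,0,0,0,0],[255,0,0,0,0]]'
```

```text
t: 19.85
tool_pos: [0.6064, 0.1161, 0.0397]
tool_rot: [2.426, 1.994, 0.003]
contact_force: [-2.8, 0.4, 21.1]
opening: 0.0389
t: 20.18
tool_pos: [0.6066, 0.1161, 0.0402]
tool_rot: [2.426, 1.994, 0.002]
contact_force: [-1.9, -0.2, 5.4]
opening: 0.0375
```

```bash
python3 -m creep '[[255,0,0,-15,0],[255,0,0,-50,0],[255,0,0,-90,0],[255,0,0,-130,0],[255,-277,-159,-200,0.08],[255,-277,-159,-200,0.08],[255,-277,-159,-200,0.08],[255,-277,-159,-200,0.08],[255,-277,-159,-200,0.08],[255,-277,-159,-200,0.08],[255,-277,-159,-200,0.08],[255,-277,-159,-200,0.08]]'
python3 -m creep '[[255,-277,-159,-200,0.08],[255,-277,-159,-200,0.08]]' >/dev/null; python3 -c "
from station import ctrl;print(ctrl.get_obs()['tool_pos'])"
```

```text
t: 21.18
tool_pos: [0.3941, -0.1261, 0.2387]
tool_rot: [2.504, 1.895, -0.0]
contact_force: [0.5, -0.4, -1.4]
opening: 0.0375
[ 0.34339584 -0.17458398  0.28190496]
```

My second call repeated the shift by mistake and drew the arm back to a clear spot. I'll bring it back now.

```bash
python3 -m creep '[[255,0,0,0,0],[255,0,0,0,0]]'; python3 - <<'E'
from h import *
o=ctrl.get_obs(); R=cv2.Rodrigues(np.array(o['tool_rot']))[0]
print(np.arctan2(R[1,1],R[0,1]), R.T@(np.array([.396,-.1245,.238])-o['tool_pos'])*1000)
E
```

```text
t: 21.52
tool_pos: [0.345, -0.1759, 0.2843]
tool_rot: [2.58, 1.787, 0.002]
contact_force: [0.4, -0.0, -2.4]
opening: 0.0375
-0.3593430621887354 [66.04987866 29.49483419 46.31077839]
```

```bash
python3 -m creep '[[255,33,15,23,-0.04],[255,66,29.5,46,-0.082],[255,66,29.5,46,-0.082],[255,66,29.5,46,-0.082],[255,66,29.5,46,-0.082],[255,66,29.5,46,-0.082]]'
python3 - <<'E'
from h import *
z=ctrl.get_obs()['tool_pos']
for k in range(3): measure([('wide_1_center','w',(.485,-.151,-1.848),.018),('wide_2_center','w',(z[0],z[1],-1.846),z[2]-.040)],'o11',(160,60,320,240))
E
```

```text
t: 22.02
tool_pos: [0.3962, -0.1227, 0.2368]
tool_rot: [2.502, 1.899, -0.0]
contact_force: [-0.3, 1.2, -1.5]
opening: 0.0367
t 22.02 tcp [ 0.3962 -0.1227  0.2368] tool y ang -0.2726 open 0.0367
wide_1_center none
wide_2_center none
t 22.17 tcp [ 0.3962 -0.1233  0.2374] tool y ang -0.274 open 0.0374
wide_1_center none
wide_2_center none
t 22.32 tcp [ 0.3961 -0.1232  0.2371] tool y ang -0.2741 open 0.037
wide_1_center none
wide_2_center none
```

```bash
python3 - <<'E'
from h import *
z=ctrl.get_obs()['tool_pos']
im=ctrl.get_image('wrist');C=ctrl.calibration('wrist')
for d in ctrl.outline_of('wrist','wide_1_center'): print(round(d['conf'],2),[int(v) for v in d['rect']])
print(proj('wrist',(.485,-.151,.064),C),proj('wrist',(z[0],z[1],z[2]+.006),C))
a,_,_=grabfit('w',(.485,-.151,-1.848),.018)
b,_,_=grabfit('w',(z[0],z[1],-1.846),z[2]-.04)
overlay('o11',im,[render('w',a,.018,'wrist',C),render('w',b,z[2]-.04,'wrist',C)],(160,60,320,240))
E
```

```text
0.76 [380, 111, 37, 111]
[409.45539625 181.83705463] [322.8089945  269.58295793]
grab [ 0.4857 -0.1509 -1.8503] iou 0.948 tcp [ 0.3961 -0.1229  0.2366] in tool mm [-2.8 93.8] turn 0.0062
grab [ 0.3945 -0.1232 -1.8437] iou 0.966 tcp [ 0.3961 -0.1228  0.2366] in tool mm [-0.7 -1.4] turn -0.0004
```

View pics/o11.png

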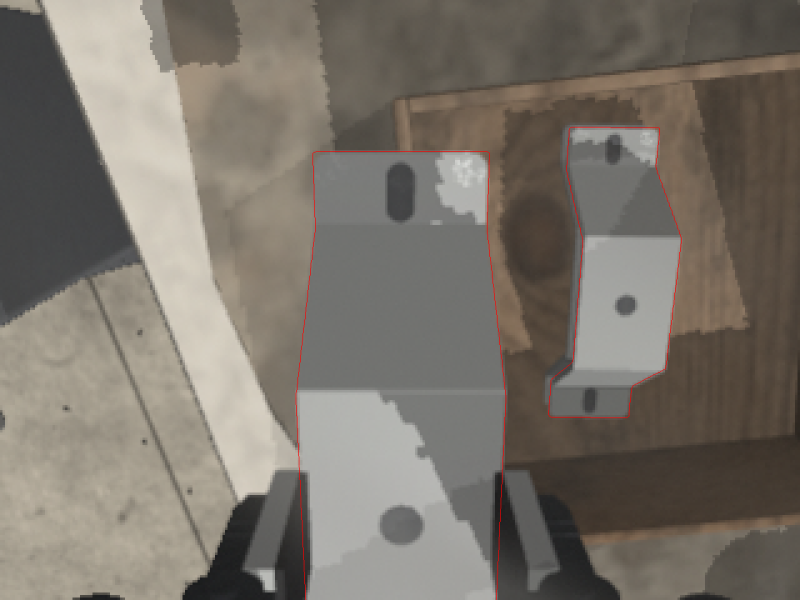

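v o11: the two-high stack is square at crop (620,280) and the held bracket is tight in its outline.

```bash
python3 -m creep '[[255,-1,40,0,0.006],[255,-2.1,80,0,0.006],[255,-2.1,95,20,0.006],[255,-2.1,95,60,0.006],[255,-2.1,95,95,0.006],[255,-2.1,95,120,0.006],[255,-2.1,95,135,0.006],[255,-2.1,95,145,0.006],[255,-2.1,95,151,0.006],[255,-2.1,95,155,0.006],[255,-2.1,95,155,0.006],[255,-2.1,95,155,0.006]]'
python3 -m creep '[[255,0,0,3,0],[255,0,0,6,0],[255,0,0,8,0],[255,0,0,9.5,0],[255,0,0,10,0],[255,0,0,10,0]]'
```

```text
t: 23.67
tool_pos: [0.4879, -0.1508, 0.0828]
tool_rot: [2.507, 1.89, 0.002]
contact_force: [0.0, 0.6, -1.5]
opening: 0.0375
t: 24.17
tool_pos: [0.4869, -0.1503, 0.0713]
tool_rot: [-2.508, -1.891, 0.0]
contact_force: [0.3, -0.9, -1.2]
opening: 0.0372
```

```bash
python3 -m creep '[[255,-0.5,0,1,0],[255,-0.5,0,2,0],[255,-0.5,0,3,0],[255,-0.5,0,3,0],[255,-0.5,0,3,0]]'
python3 -m creep '[[0,0,0,-1,0],[0,0,0,-1,0],[0,0,0,-1,0],[0,0,0,-1,0],[0,0,0,-1,0],[0,0,0,-20,0],[0,0,0,-60,0],[0,0,0,-100,0],[0,0,0,-140,0],[0,0,0,-150,0],[0,0,0,-150,0],[0,0,0,-150,0]]'
python3 - <<'E'
from h import *
for k in range(2):
  grabfit('w',(.485,-.151,-1.85),.030); measure([('wide_2_center','w',(.485,-.151,-1.8515),.030)])
im=ctrl.get_image('wrist'); C=ctrl.calibration('wrist'); overlay('o12',im,[render('w',(.485,-.151,-1.85),z,'wrist',C) for z in (.03,)],(160,60,320,240))
E
```

```text
t: 24.58
tool_pos: [0.4875, -0.1511, 0.0701]
tool_rot: [2.508, 1.891, 0.0]
contact_force: [-2.9, 1.9, 6.2]
opening: 0.0374
t: 25.58
tool_pos: [0.487, -0.1509, 0.2186]
tool_rot: [2.508, 1.891, 0.001]
contact_force: [-1.1, -0.2, -1.1]
opening: 0.0854
grab [ 0.4843 -0.1495 -1.8501] iou 0.976 tcp [ 0.487  -0.1509  0.2186] in tool mm [ 0.7 -3.3] turn 0.0003
t 25.63 tcp [ 0.4862 -0.1505  0.2168] tool y ang -0.279 open 0.0853
wide_2_center none
grab [ 0.4857 -0.1509 -1.8541] iou 0.984 tcp [ 0.4857 -0.1503  0.2156] in tool mm [-0.7  1.1] turn 0.0043
t 25.78 tcp [ 0.4857 -0.1503  0.2157] tool y ang -0.279 open 0.0852
wide_2_center none
```

The third bracket is down, with contact at the predicted height and an IoU of 0.98 at base 30 mm. Next comes the lid geometry.

```bash
python3 - <<'E'
from h import *
from scipy.optimize import least_squares
S=lambda x,y:np.array((x/2.85+180,y/2.85+130)); D=lambda x,y:np.array((x/2.4+160,y/2.4+90))
cs,cd=ctrl.calibration('scene'),ctrl.calibration('side')
obs=[('scene',cs,S(418,264),(-.1,.1,.08)),('scene',cs,S(545,341),(-.1,-.1,.08)),('scene',cs,S(636,245),(.1,-.1,.08)),('scene',cs,S(515,182),(.1,.1,.08)),
('side',cd,D(319,226),(.1,.1,.08)),('side',cd,D(440,240),(-.1,.1,.08)),('side',cd,D(470,193),(-.1,-.1,.08)),
('scene',cs,S(538,40),('L',.101)),('scene',cs,S(672,103),('L',-.101)),('side',cd,D(294,92),('L',.101)),('side',cd,D(337,62),('L',-.101))]
def W(p,b): c,s=np.cos(p[2]),np.sin(p[2]); return np.array([p[0]+c*b[0]-s*b[1],p[1]+s*b[0]+c*b[1],b[2]])
def f(p):
    r=[]
    for cam,C,uv,b in obs:
        if b[0]=='L': b=(.101-.205*np.cos(p[3]),b[1],.085+.205*np.sin(p[3]))
        r+=list(proj(cam,W(p,b),C)-uv)
    return np.array(r)
s=least_squares(f,(.492,-.156,-.139,1.75),loss='soft_l1'); print(s.x.round(4)); print(f(s.x).reshape(-1,2).round(1).tolist())
print('bucket base pts',[onz('side',D(x,y),0).round(3) for x,y in [(85,270),(130,288),(185,270),(255,165),(300,178),(345,165)]],
 'caster',onz('side',D(215,298),0).round(3),'rim scene',[onz('scene',S(x,y),.18).round(3) for x,y in [(505,20),(520,105)]])
o=ctrl.get_obs();R=cv2.Rodrigues(np.array(o['tool_rot']))[0]
p=s.x; q=W(p,(.101+.11,.0,.25)); print('start',q, 'tool d', (R.T@(q-o['tool_pos'])*1000).round(1), np.arctan2(R[1,1],R[0,1]), o['t'],o['tool_pos'])
E
```

```text
[ 0.4926 -0.1602 -0.1604  1.7415]
[[-1.4, -0.3], [0.2, -0.4], [1.5, 0.5], [-1.2, -1.0], [-0.5, -2.0], [0.4, -0.8], [1.0, -0.6], [-1.4, -0.8], [1.0, -0.2], [-0.5, -0.1], [0.8, -1.6]]
bucket base pts [array([ 0.972, -0.006,  0.   ]), array([0.879, 0.042, 0.   ]), array([ 0.815, -0.032,  0.   ]), array([ 0.826, -0.511,  0.   ]), array([ 0.723, -0.457,  0.   ]), array([ 0.651, -0.541,  0.   ])] caster [0.74  0.053 0.   ] rim scene [array([0.793, 0.034, 0.18 ]), array([ 0.638, -0.07 ,  0.18 ])]
start [ 0.70084477 -0.19391106  0.25      ] tool d [ 17.4 218.1 -33.6] -0.27902752354922195 25.9333 [ 0.48630492 -0.15057829  0.21694933]
```

```bash
python3 -m creep '[[255,0,0,-40,0],[255,0,0,-80,-0.05],[255,0,0,-120,-0.119],[255,0,0,-155,-0.119],[255,0,0,-155,-0.119],[255,10,60,-155,-0.119],[255,17,100,-155,-0.119],[255,17,140,-155,-0.119],[255,17,180,-155,-0.119],[255,17,218,-155,-0.119],[255,17,218,-155,-0.119],[255,17,218,-155,-0.119]]' 60
python3 - <<'E'
from h import *
o=ctrl.get_obs();R=cv2.Rodrigues(np.array(o['tool_rot']))[0]
print(o['q'].round(2),np.arctan2(R[1,1],R[0,1]))
q=np.array([.70,-.1939,.25]); print(R.T@(q-o['tool_pos'])*1000)
E
```

```text
t: 26.93
tool_pos: [0.7031, -0.1952, 0.3686]
tool_rot: [-2.388, -2.034, 0.004]
contact_force: [0.2, -0.7, 0.2]
opening: -0.0004
[-0.37  0.26  1.16 -0.    1.73 -0.21] -0.1600524892055901
[  0.6499119   -2.61155817 118.62992004]
```

```bash
python3 -m creep '[[255,0,0,40,0],[255,0,0,80,0],[255,0,0,110,0],[255,0,0,118,0],[255,0,0,118,0],[255,0,-20,118,0],[255,0,-40,118,0],[255,0,-55,118,0],[255,0,-70,118,0],[255,0,-85,120,0],[255,0,-97,122,0],[255,0,-97,122,0]]'
python3 - <<'E'
from h import *
o=ctrl.get_obs();im=ctrl.get_image('wrist');save('w_lid',im);save('s_lid',ctrl.get_image('scene'))
print(o['tool_pos'],o['contact_force'])
for c in('scene','side'):
  ctrl.get_image(c); print(c,[(round(d['conf'],2),[int(v) for v in d['rect']]) for d in ctrl.boxes_of(c,'kit_lid')])
E
```

```text
t: 27.93
tool_pos: [0.6054, -0.1794, 0.2565]
tool_rot: [2.387, 2.032, 0.005]
contact_force: [0.3, -0.7, 0.5]
opening: -0.0004
[ 0.60543985 -0.17940489  0.25653249] [ 0.3022516  -0.74298014  0.4577557 ]
scene [(0.58, [359, 148, 51, 65])]
side [(0.63, [290, 116, 22, 64])]
```

```bash
python3 -m creep '[[255,0,-20,2,0],[255,0,-40,6,0],[255,0,-63,14,0],[255,0,-84,24,0],[255,0,-103,38,0],[255,0,-121,55,0],[255,0,-135,74,0],[255,0,-147,95,0],[255,0,-152,110,0],[255,0,-152,110,0]]'
python3 - <<'E'
from h import *
for c in('scene','side'):
  im=ctrl.get_image(c); save(c+'_lid2',im); print(c,[(round(d['conf'],2),[int(v) for v in d['rect']]) for d in ctrl.boxes_of(c,'kit_lid')])
p=(.4926,-.1602,-.1604)
def W(b): c,s=np.cos(p[2]),np.sin(p[2]); return np.array([p[0]+c*b[0]-s*b[1],p[1]+s*b[0]+c*b[1],b[2]])
for th in (0,.15,.3,.5,1.7):
    for c in('scene','side'):
        q=np.array([proj(c,W((.101-r*np.cos(th),y,.085+r*np.sin(th)))) for r in(0,.205) for y in(-.101,.101)]); a=q.min(0);b=q.max(0); print(th,c,a.round(),(b-a).round())
E
```

```text
t: 29.07
tool_pos: [0.4526, -0.1537, 0.1377]
tool_rot: [-2.387, -2.032, 0.004]
contact_force: [-0.3, 0.3, -0.4]
opening: 0.0002
scene [(0.88, [326, 195, 75, 39])]
side [(0.88, [293, 156, 58, 25])]
0 scene [324. 192.] [81. 58.]
0 side [292. 163.] [66. 25.]
0.15 scene [325. 192.] [81. 51.]
0.15 side [292. 161.] [66. 20.]
0.3 scene [326. 192.] [79. 43.]
0.3 side [292. 154.] [64. 27.]
0.5 scene [329. 192.] [77. 33.]
0.5 side [292. 145.] [61. 36.]
1.7 scene [360. 144.] [56. 71.]
1.7 side [284. 114.] [25. 67.]
```

The lid is at about 0.3 rad. I'll press it straight down to the rim.

```bash
python3 -m creep '[[255,0,0,12,0],[255,0,0,24,0],[255,0,0,34,0],[255,0,0,40,0],[255,0,0,44,0],[255,0,0,46,0],[255,0,0,46,0]]'
python3 -m creep '[[255,0,0,1,0],[255,0,0,2,0],[255,0,0,3,0],[255,0,0,3,0]]'
```

```text
t: 29.85
tool_pos: [0.4549, -0.1546, 0.0947]
tool_rot: [-2.391, -2.036, 0.001]
contact_force: [1.1, 0.5, -0.2]
opening: 0.0001
t: 30.18
tool_pos: [0.4556, -0.155, 0.0928]
tool_rot: [2.391, 2.036, 0.001]
contact_force: [0.7, -0.4, 0.3]
opening: 0.0002
```

```bash
python3 -m creep '[[255,0,0,1,0],[255,0,0,2,0],[255,0,0,3,0],[255,0,0,4,0],[255,0,0,4,0],[255,0,0,4,0]]'; python3 -m creep '[[255,0,0,1,0],[255,0,0,2,0],[255,0,0,2,0],[255,0,0,2,0]]'
```

```text
t: 30.68
tool_pos: [0.4555, -0.155, 0.0892]
tool_rot: [2.392, 2.037, 0.0]
contact_force: [-1.9, 0.8, 5.6]
opening: -0.0004
t: 31.02
tool_pos: [0.4556, -0.155, 0.0891]
tool_rot: [-2.391, -2.037, 0.001]
contact_force: [-7.7, 4.2, 16.0]
opening: -0.0
```

Hard stop at z = 0.089, the shut height. I'll retreat and check.

```bash
python3 -m creep '[[255,0,0,-10,0],[255,0,0,-40,0],[255,0,0,-80,0],[255,0,0,-120,0],[255,100,0,-160,0],[255,100,0,-160,0],[255,100,0,-160,0],[255,100,0,-160,0],[255,100,0,-160,0],[255,100,0,-160,0]]'
python3 - <<'E'
from h import *
a=ctrl.get_image('scene');b=ctrl.get_image('side');w=ctrl.get_image('wrist')
for c in('scene','side'):
  ctrl.get_image(c); print(c,[(round(d['conf'],2),[int(v) for v in d['rect']]) for d in ctrl.boxes_of(c,'kit_lid')])
Q=lambda im,x,y,W_,H,s:cv2.resize(im[y:y+H,x:x+W_],s,interpolation=3)
top=np.hstack([Q(a,190,140,230,115,(460,230)) ,Q(b,250,120,120,82,(336,230))]); bot=np.hstack([Q(a,220,175,60,50,(300,250)),Q(b,290,225,60,50,(300,250)),Q(w,160,60,320,400-60,(196,250))])
save('fin',np.vstack([top,bot]))
print(ctrl.get_obs()['tool_pos'])
E
```

```text
t: 31.85
tool_pos: [0.4709, -0.0564, 0.2457]
tool_rot: [-2.391, -2.037, 0.002]
contact_force: [0.6, -1.7, 0.4]
opening: -0.0001
scene [(0.66, [324, 192, 77, 54])]
side [(0.91, [289, 161, 68, 31])]
[ 0.47106652 -0.05670084  0.24604564]
```

View pics/fin.png

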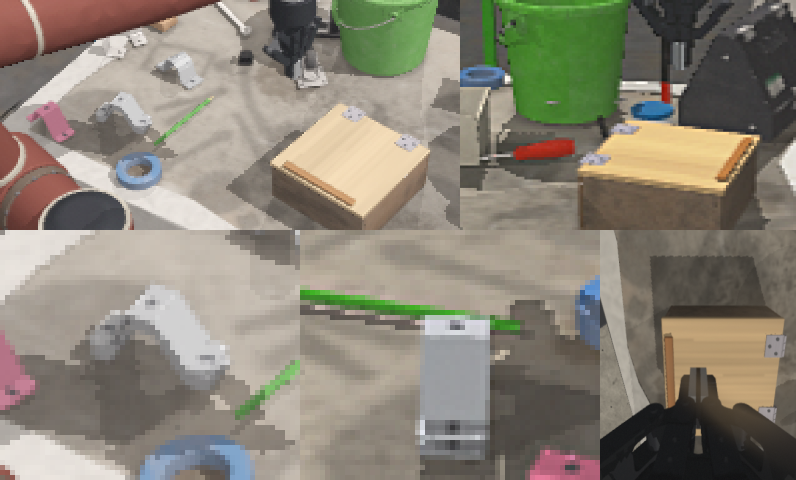

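The last picture shows the lid flat on the rim, with no gap. The narrow pair is nested squarely, with two feet layers parallel at crop (455,440). The saddle, tape, pencil and pink bracket have not moved. Handing in.

```bash
python3 -c "
from station import ctrl; print(ctrl.finish_job(), ctrl.get_obs()['t'])"
```

```text
the job is handed in; nothing more can be done
the job is handed in; nothing more can be done
```

The job is done and handed in at about 32 s of robot time. I took narrow_1 out of the box and nested it on the grey narrow_2. I then nested the two loose wide brackets one after the other on wide_1 in the box, and pushed the lid shut from behind.

**What the checks showed**
- **Seating:** each of the three brackets met contact within about 1 mm of its computed seated height. In plan they lie within about 1–2 mm and 0.01 rad of the one below.
- **Lid:** it met a hard stop at TCP height 0.089 m, with 16 N on the tool. Its shut height is 0.0895 m. Both outside cameras show it flat on the rim with no gap.
- **Left alone:** in the last picture the saddle, tape, pencil and pink bracket stand where they were.

**What failed or disagreed**
- **Missed detections:** the outline network missed a bracket several times. There I fitted the model to a GrabCut segmentation instead.
- **Height fit on the narrow pair:** the outline fit preferred a base height of 0–6 mm over the nested 12 mm, though only slightly (IoU 0.97 against 0.94). I took the contact height and the side picture as deciding.
- **Wrong move:** one call repeated its shift by mistake with the third wide bracket in hand. It moved the arm about 80 mm through free space, touched nothing, and I undid it.

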